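Sort the hat tools back into their pictured slots

TASK

Put the tack hammer, the rounding jack and the clip clamp each back in its own slot of the wooden rack, as the picture on the slot's label shows: the jack and the clamp have been put in the wrong slots. Each must lie flat, right side up and lengthwise between its slot's ribs, about half-way along the slot, with the hammer's head at the label end. Leave the other things on the bench where they are.

Things in the scene. Friction and masses are not known exactly. Their poses are not given: they have to be found in the camera images.
- bay_hammer_floor (a point): the slot for the hammer: picture label with a red frame. The point is the centre of the slot's floor, 54 mm above the bench. x across the slot, y along it, z up; the label (30 mm high) is at its -y end, 115 mm from the centre. Two low ribs each side (inner faces 43 mm apart, 12 mm high, from 33 to 75 mm either way of the centre); the 66 mm gap between them at mid-length leaves room for fingers
- bay_jack_floor (a point): the slot for the rounding jack: picture label with a yellow frame. The point is the centre of the slot's floor, 54 mm above the bench. x across the slot, y along it, z up; the label (30 mm high) is at its -y end, 115 mm from the centre. Two low ribs each side (inner faces 43 mm apart, 12 mm high, from 33 to 75 mm either way of the centre); the 66 mm gap between them at mid-length leaves room for fingers
- bay_clamp_floor (a point): the slot for the clamp: picture label with a blue frame. The point is the centre of the slot's floor, 54 mm above the bench. x across the slot, y along it, z up; the label (30 mm high) is at its -y end, 115 mm from the centre. Two low ribs each side (inner faces 43 mm apart, 12 mm high, from 33 to 75 mm either way of the centre); the 66 mm gap between them at mid-length leaves room for fingers
- hammer_mid (a point): tack hammer, lying flat, 198 mm long along its y axis. The point is half-way along and 10.5 mm above its underside. Wooden handle taken as 21 mm thick all along; steel head at the -y end, 73 mm wide (along x), 17 mm high, from 82 to 99 mm off the point. Balance point about 20 mm toward the head; about 0.2 kg
- hammer_head (a point): centre of the tack hammer's steel head, on the handle's axis, 90 mm from hammer_mid toward -y
- jack_mid (a point): rounding jack: beech block 34 mm wide (x), 150 mm long (y), 26 mm high, with a small brass and wooden fitting on top up to 48 mm high, not to be held. The point is the block's centre, 13 mm above its underside; about 0.16 kg. At the start it lies in the hammer's slot
- clamp_mid (a point): blue and white clip clamp, 16 to 22 mm wide (x), 83 mm long (y), body 24 mm high, lying flat. The point is its centre, 12 mm above its underside; about 0.07 kg. At the start it lies in the rounding jack's slot
- jar: bystander: glass jar of eyelets with an orange lid, 64 mm across, 72 mm tall; origin at the centre of its underside
- spool: bystander: cream thread spool standing on end, 33 mm across, 58 mm tall; origin at the centre of its underside
- pin_tin: bystander: round blue tin, 62 mm across, 27 mm tall; origin at the centre of its underside
- spray: bystander: white trigger spray bottle, 43 x 102 mm, 213 mm tall; origin at the centre of its underside
- ribbon_bobbin: bystander: dark red ribbon bobbin lying flat, 60 mm across, 26 mm tall, on the pale mat; origin at the centre of its underside
- thread_spool_1: bystander: dark red thread spool standing on the pale mat, 28 mm across, 50 mm tall; origin at the centre of its underside

How it is judged:
By the outcome, as a careful person would: the job done as asked, in the order asked, and still so for the second after the job is handed in, with the robot touching nothing.
It also fails if it takes over 64 s, if anything falls off the work surface, if the arm or the gripper's body presses on something with over 40 N, if the wrist force passes 120 N, or if a joint passes its speed limit or range.

ROBOT

A 6-joint arm with a two-finger parallel gripper is mounted at the origin on a cart in front of the work surface, level with it; the furniture and walls round the work are solid. World frame = base frame: x ahead of the robot, y to its left, z up, the work surface at z = 0. Lengths are in m, angles in rad, forces in N, time in s.
With the tool pointing down it reaches from about 0.35 to 0.925 m from the base axis. Payload 6.4 kg.
Tool frame: the origin (TCP) lies at the very end of the fingers, on their centre line; the grasp point (between the pads) lies 19 mm behind it (robot.grip_depth is the distance from the TCP to the grasp point, in m); z points along the fingers, y is the line along which they close (so a half turn about z gives the same grasp; the last joint's range is limited). The gripper opens to 94 mm and grips with 3 to 60 N. Pads are 16 mm wide; open, the fingers measure 119 mm over their backs; the gripper's body (75 mm by 177 mm) begins 78 mm behind the grasp point.
Start: joints at [1.165, 0.245, 1.558, -0, 1.339, -0.174], TCP at [0.149, 0.633, 0.205] pointing down, gripper open.
Joint ranges: [-3.13, 3.13], [-1.02, 2.26], [0.13, 2.54], [-0.95, 4.09], [0.21, 2.88], [-2.74, 2.74]. Speed limits (rad/s): [2.57, 2.57, 3.14, 3.14, 3.14, 3.14].

INTERFACE

Orientations are given as a 3x3 rotation matrix whose columns are the frame's x, y, z axes.
In Python, from plant import robot, read_camera, camera_info gives the robot as it stands.
- The arm moves only by the shell command python3 -m inch 'ROWS'. ROWS is JSON, a list of rows, each an object of numbers: "dx", "dy", "dz": the shift along the tool's x, y, z scaled (see below); "ax", "ay", "az": the turn, a rotation vector about the tool's x, y, z scaled (see below); "gripper": the closure in counts, from 0 (fully open) to 255 (shut). A call has 1 to 5 rows; each row shifts and turns the commanded pose from where the row before left it, along the tool's axes as they then stand; what a row does not reach is not made up. The controller multiplies each number of a shift by 20 mm and each number of a turn by 5 degrees. A row lasts 1/10 s, in which the tool goes at most 50 mm and 8.59 degrees, less where a joint would pass 70% of its speed; a pose out of reach is approached as far as the arm can. A call with a number of a shift or a turn outside -1 to 1 is refused whole. A call with a gripper value outside its range is refused whole. The fingers move at their own pace and stop on an object; the grip force is fixed at half the most. Time passes only in rows, so rows that do not move let the fingers close. It gives the time, the measured TCP pose, the force, the opening and the grip force at its end, in the units of the state.
- robot.state(): the state, without advancing time (a new reading comes with each control period).
- read_camera(name): name is "scene" or "side" or "wrist"; returns (picture, depth): 480x640x3 uint8, red, green, blue; 480x640 float32, m along the optical axis (not along the pixel's ray), 0 where there is no reading.
- camera_info(name): a dict with "K" (3x3 intrinsics, pixels), "distortion" ([k1, k2, p1, p2, k3] as OpenCV has them; the pictures are not rectified), "view" (4x4, takes a point from world to camera coordinates); the wrist camera has in their place "mount" (4x4, takes a point from camera to tool coordinates, whose origin is the TCP and whose axes are the flange's). Camera axes: x right, y down, z forward; pixel columns grow to the right and rows downward; lengths in m; the calibration is good to about 2 mm. A picture is of the moment at which its call begins: read the wrist's pose just before it. camera_info takes no time and is no camera call.
- robot.finish_job(): hands the job in; it is judged then, once.
The state is a dict: "time": time; "qpos": joint angles; "joint_velocities": joint speeds; "joint_efforts": joint torques, N m; "tcp_pos": TCP position; "orientation": TCP orientation; "force": force on the tool from outside, world axes, zero at the start; "moment": the same for the moment, N m; "finger_gap": opening from 0.0 (shut) to 1.0 (fully open); "grasp_force": force on a finger pad.
Only numpy, scipy, OpenCV 4.12 (cv2) and the standard library are available. Lean on these libraries where they do the work, as an engineer would, in place of code of your own. Each camera call takes 0.05 s, during which the arm holds its last target. There are 200 camera calls.

## Working session

There is one attempt and no reset: what is moved stays moved. The work goes in short steps, Python scripts to look and compute and a shell command to move; the robot and the scene stay as the last step left them, time stands still between calls to the robot, and variables do not carry over. Pictures are saved under pics/ and viewed, at most 14 in all, crops included, and the job is handed in when it is done.

```bash
ls; mkdir -p pics; cat > h.py <<'E'
import numpy as np, cv2
from plant import robot, read_camera, camera_info
def shot(name,fn=None):
    s=robot.state(); im,d=read_camera(name); ci=camera_info(name)
    if 'view' in ci: T=np.linalg.inv(np.array(ci['view']))
    else:
        W=np.eye(4); W[:3,:3]=s['orientation']; W[:3,3]=s['tcp_pos']; T=W@np.array(ci['mount'])
    if fn: cv2.imwrite(fn,im[:,:,::-1])
    return im,d,ci,T
def pts(uv,d,ci,T):
    uv=np.asarray(uv,float).reshape(-1,2)
    n=cv2.undistortPoints(uv[:,None],np.array(ci['K'],float),np.array(ci['distortion'],float))[:,0]
    z=d[uv[:,1].astype(int),uv[:,0].astype(int)]
    return np.c_[n*z[:,None],z]@T[:3,:3].T+T[:3,3]
def cast(uv,zp,ci,T):
    uv=np.asarray(uv,float).reshape(-1,2)
    n=cv2.undistortPoints(uv[:,None],np.array(ci['K'],float),np.array(ci['distortion'],float))[:,0]
    r=np.c_[n,np.ones(len(n))]@T[:3,:3].T
    return T[:3,3]+r*((zp-T[2,3])/r[:,2])[:,None]
def proj(P,ci,T):
    V=np.linalg.inv(T); r,_=cv2.Rodrigues(V[:3,:3])
    return cv2.projectPoints(np.asarray(P,float).reshape(-1,3),r,V[:3,3],np.array(ci['K'],float),np.array(ci['distortion'],float))[0][:,0]
E
python3 - <<'E'
from h import *
for n in ('scene','side','wrist'):
    im,d,ci,T=shot(n,f'pics/{n}0.png'); np.savez(f'{n}0.npz',im=im,d=d,T=T)
    print(n,T.round(3).tolist(),np.array(ci['K']).round(1).tolist())
s=robot.state();print(s['time'],s['tcp_pos'],np.array(s['orientation']).round(3).tolist())
E
```

```text
pics
scene [[0.585, -0.56, 0.586, -0.226], [-0.811, -0.396, 0.431, -0.484], [-0.01, -0.728, -0.686, 0.984], [0.0, 0.0, 0.0, 1.0]] [[579.5, 0.0, 325.4], [0.0, 579.5, 231.8], [0.0, 0.0, 1.0]]
side [[0.376, -0.53, 0.76, -0.455], [-0.926, -0.228, 0.3, -0.302], [0.014, -0.817, -0.577, 0.833], [0.0, 0.0, 0.0, 1.0]] [[567.3, 0.0, 317.9], [0.0, 567.3, 240.8], [0.0, 0.0, 1.0]]
wrist [[0.23, 0.948, 0.222, 0.086], [0.973, -0.224, -0.053, 0.648], [-0.001, 0.228, -0.974, 0.383], [0.0, 0.0, 0.0, 1.0]] [[398.1, 0.0, 319.5], [0.0, 398.1, 236.5], [0.0, 0.0, 1.0]]
0.15 [0.14912624 0.63219657 0.20461088] [[-0.973, 0.23, -0.001], [0.23, 0.973, -0.001], [0.0, -0.001, -1.0]]
```

View pics/scene0.png

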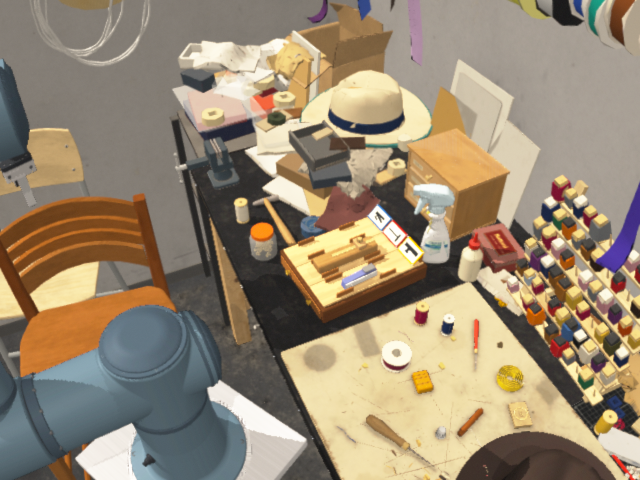

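View pics/side0.png

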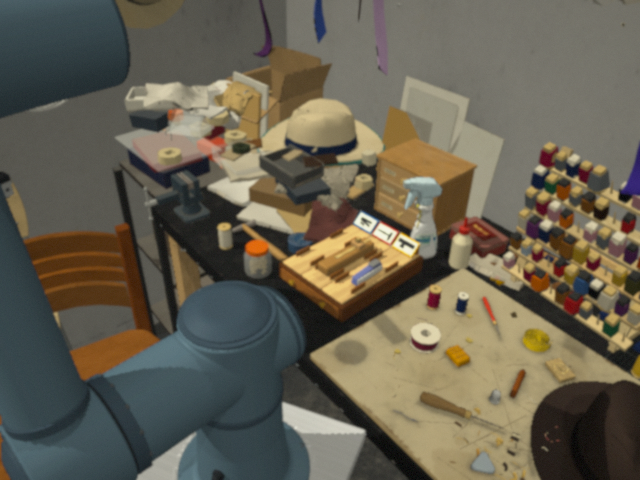

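The rack is at about scene (355,265). Its labels are at the far end: blue (378,215), red (395,230), yellow (410,247). The jack is in the middle slot and the clamp in the right one. The hammer lies on the bench behind-left, with its head at (262,200). Next I'll crop and get positions.

```bash
python3 - <<'E'
from h import *
z=np.load('scene0.npz');im,d,T=z['im'],z['d'],z['T'];ci=camera_info('scene')
c=cv2.resize(im[180:330,225:475],None,fx=3.2,fy=3.2,interpolation=cv2.INTER_CUBIC);cv2.imwrite('pics/crop0.png',c[:,:,::-1])
uv=[(263,203),(285,225),(378,215),(395,230),(410,247),(282,264),(323,312),(425,265),(365,220),(350,255),(358,275),(262,235),(242,208),(437,230),(395,355)]
for a,p in zip(uv,pts(uv,d,ci,T)): print(a,p.round(3))
E
```

```text
(263, 203) [0.605 0.328 0.007]
(285, 225) [0.563 0.219 0.017]
(378, 215) [0.675 0.023 0.07 ]
(395, 230) [ 0.647 -0.04   0.077]
(410, 247) [ 0.624 -0.094  0.071]
(282, 264) [0.457 0.144 0.014]
(323, 312) [ 0.379 -0.03   0.043]
(425, 265) [ 0.616 -0.14   0.047]
(365, 220) [0.655 0.046 0.057]
(350, 255) [ 0.52  -0.002  0.078]
(358, 275) [ 0.485 -0.046  0.073]
(262, 235) [0.46  0.201 0.073]
(242, 208) [0.526 0.325 0.047]
(437, 230) [ 0.674 -0.131  0.105]
(395, 355) [ 0.392 -0.199  0.013]
```

View pics/crop0.png

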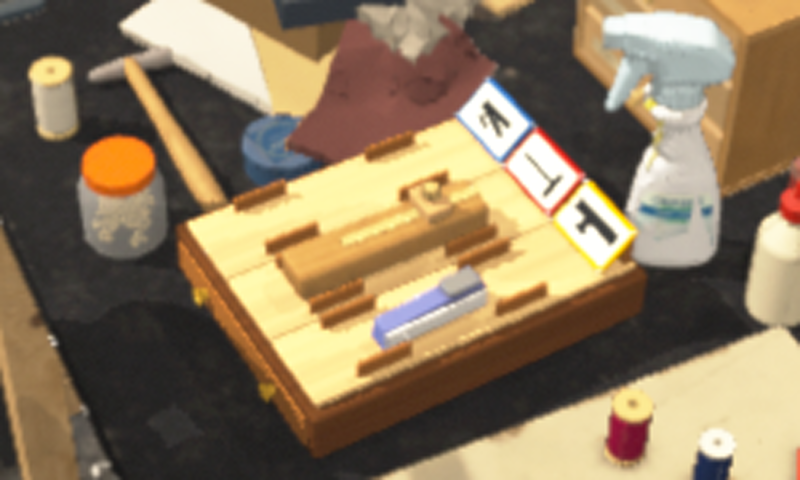

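View pics/wrist0.png

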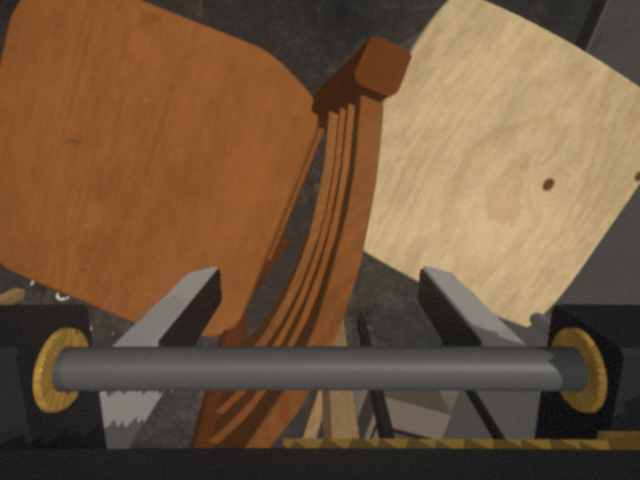

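The scene crop confirms the order: blue is the empty clamp slot, red holds the jack, yellow holds the clamp. The wrist view shows only the chair, so I'll rise, align the yaw with the slots and move over the rack.

```bash

python3 -m inch '[{"dz":-1,"az":1},{"dz":-1,"az":1},{"dz":-1},{"dz":-1,"dx":-1,"dy":-0.7},{"dz":-1,"dx":-1,"dy":-0.7}]'
python3 -m inch '[{"dz":-1,"dx":-1,"dy":-0.7},{"dx":-1,"dy":-0.7},{"dx":-1,"dy":-0.7},{"dx":-1,"dy":-0.7},{"dx":-1,"dy":-0.7}]' | tail -3
python3 -m inch '[{"dx":-1,"dy":-0.7},{"dx":-1,"dy":-0.7},{"dx":-1,"dy":-0.7},{"dx":-1,"dy":-0.7},{"dx":-1,"dy":-0.7}]' | tail -3
python3 -m inch '[{"dx":-1,"dy":-0.7},{"dx":-1,"dy":-0.7},{"dx":-1,"dy":-0.7},{"dx":-1,"dy":-0.7},{"dx":-1,"dy":-0.7}]' | tail -3
python3 -m inch '[{"dx":-1,"dy":-0.7},{"dx":-1,"dy":-0.7},{"dx":-1,"dy":-0.7},{"dx":-1,"dy":-0.7},{"dx":-1,"dy":-0.7}]' | tail -3
python3 -m inch '[{"dx":-1,"dy":-0.7},{"dx":-1,"dy":-0.7},{"dx":-1,"dy":-0.7},{"dx":-1,"dy":-0.7},{}]' | tail -3
python3 - <<'E'
from h import *
im,d,ci,T=shot('wrist','pics/wrist1.png'); np.savez('wrist1.npz',im=im,d=d,T=T)
s=robot.state();print(s['time'],s['tcp_pos'],np.array(s['orientation']).round(3).tolist(),s['force'])
E
```

```text
0.2 [0.14918933 0.6322908  0.20479125] [[-0.973, 0.23, -0.0], [0.23, 0.973, -0.001], [0.0, -0.001, -1.0]] [ 0.16058819 -0.24938063  1.41261546]$[0]: bad value
$[0]: bad value
$[0]: bad value
$[0]: bad value
$[0]: bad value
$[0]: bad value
```

View pics/wrist1.png

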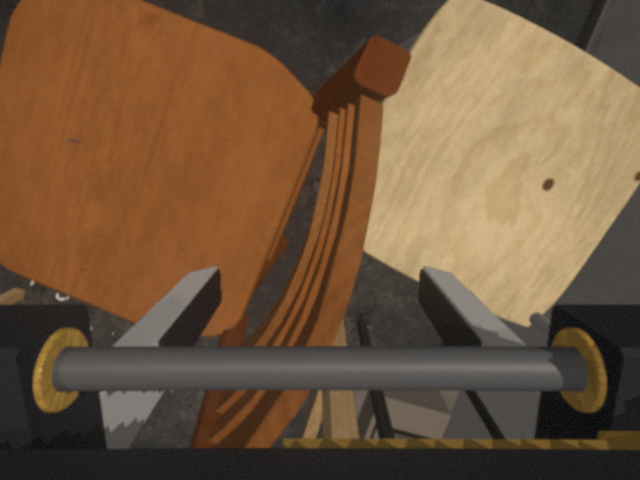

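The calls were refused and nothing moved, so the picture is the same as before. Rows probably need every key; I'll try one.

```bash

python3 -m inch '[{"dx":0,"dy":0,"dz":-1,"ax":0,"ay":0,"az":1,"gripper":0}]'
```

```text
time: 0.3
tcp_pos: [0.1485, 0.6307, 0.2218]
orientation: [[-0.949, 0.316, -0.003], [0.316, 0.949, -0.007], [0.001, -0.007, -1.0]]
force: [0.3, 0.4, -0.4]
finger_gap: 1.001
grasp_force: 0.0
```

```bash

python3 -m inch '[{"dx":0,"dy":0,"dz":-1,"ax":0,"ay":0,"az":1,"gripper":0},{"dx":0,"dy":0,"dz":-1,"ax":0,"ay":0,"az":0,"gripper":0},{"dx":-1,"dy":-0.7,"dz":-1,"ax":0,"ay":0,"az":0,"gripper":0},{"dx":-1,"dy":-0.7,"dz":-1,"ax":0,"ay":0,"az":0,"gripper":0},{"dx":-1,"dy":-0.7,"dz":-1,"ax":0,"ay":0,"az":0,"gripper":0}]' | head -3
python3 -m inch '[{"dx":-1,"dy":-0.7,"dz":0,"ax":0,"ay":0,"az":0,"gripper":0},{"dx":-1,"dy":-0.7,"dz":0,"ax":0,"ay":0,"az":0,"gripper":0},{"dx":-1,"dy":-0.7,"dz":0,"ax":0,"ay":0,"az":0,"gripper":0},{"dx":-1,"dy":-0.7,"dz":0,"ax":0,"ay":0,"az":0,"gripper":0},{"dx":-1,"dy":-0.7,"dz":0,"ax":0,"ay":0,"az":0,"gripper":0}]' | head -3
python3 -m inch '[{"dx":-1,"dy":-0.7,"dz":0,"ax":0,"ay":0,"az":0,"gripper":0},{"dx":-1,"dy":-0.7,"dz":0,"ax":0,"ay":0,"az":0,"gripper":0},{"dx":-1,"dy":-0.7,"dz":0,"ax":0,"ay":0,"az":0,"gripper":0},{"dx":-1,"dy":-0.7,"dz":0,"ax":0,"ay":0,"az":0,"gripper":0},{"dx":-1,"dy":-0.7,"dz":0,"ax":0,"ay":0,"az":0,"gripper":0}]' | head -3
python3 -m inch '[{"dx":-1,"dy":-0.7,"dz":0,"ax":0,"ay":0,"az":0,"gripper":0},{"dx":-1,"dy":-0.7,"dz":0,"ax":0,"ay":0,"az":0,"gripper":0},{"dx":-1,"dy":-0.7,"dz":0,"ax":0,"ay":0,"az":0,"gripper":0},{"dx":-1,"dy":-0.7,"dz":0,"ax":0,"ay":0,"az":0,"gripper":0},{"dx":-1,"dy":-0.7,"dz":0,"ax":0,"ay":0,"az":0,"gripper":0}]' | head -3
python3 -m inch '[{"dx":-1,"dy":-0.7,"dz":0,"ax":0,"ay":0,"az":0,"gripper":0},{"dx":-1,"dy":-0.7,"dz":0,"ax":0,"ay":0,"az":0,"gripper":0},{"dx":-1,"dy":-0.7,"dz":0,"ax":0,"ay":0,"az":0,"gripper":0},{"dx":-1,"dy":-0.7,"dz":0,"ax":0,"ay":0,"az":0,"gripper":0},{"dx":-1,"dy":-0.7,"dz":0,"ax":0,"ay":0,"az":0,"gripper":0}]' | head -3
python3 -m inch '[{"dx":-1,"dy":-0.7,"dz":0,"ax":0,"ay":0,"az":0,"gripper":0},{"dx":-1,"dy":-0.7,"dz":0,"ax":0,"ay":0,"az":0,"gripper":0},{"dx":-1,"dy":-0.7,"dz":0,"ax":0,"ay":0,"az":0,"gripper":0},{"dx":-1,"dy":-0.7,"dz":0,"ax":0,"ay":0,"az":0,"gripper":0},{"dx":-1,"dy":-0.7,"dz":0,"ax":0,"ay":0,"az":0,"gripper":0}]'
python3 -m inch '[{"dx":0,"dy":0,"dz":0,"ax":0,"ay":0,"az":0,"gripper":0},{"dx":0,"dy":0,"dz":0,"ax":0,"ay":0,"az":0,"gripper":0}]' | head -3
python3 - <<'E'
from h import *
im,d,ci,T=shot('wrist','pics/wrist2.png'); np.savez('wrist2.npz',im=im,d=d,T=T)
E
```

```text
time: 0.8
tcp_pos: [0.188, 0.5695, 0.3259]
orientation: [[-0.919, 0.395, -0.0], [0.395, 0.919, -0.001], [-0.0, -0.001, -1.0]]
time: 1.3
tcp_pos: [0.2524, 0.4655, 0.3253]
orientation: [[-0.919, 0.395, -0.0], [0.395, 0.919, -0.0], [0.0, -0.0, -1.0]]
time: 1.8
tcp_pos: [0.3165, 0.3618, 0.3253]
orientation: [[-0.919, 0.395, -0.0], [0.395, 0.919, -0.0], [0.0, -0.0, -1.0]]
time: 2.3
tcp_pos: [0.3807, 0.2579, 0.3253]
orientation: [[-0.919, 0.395, -0.0], [0.395, 0.919, -0.0], [0.0, -0.0, -1.0]]
time: 2.8
tcp_pos: [0.4449, 0.1541, 0.3254]
orientation: [[-0.919, 0.395, -0.0], [0.395, 0.919, 0.0], [0.0, 0.0, -1.0]]
time: 3.3
tcp_pos: [0.5091, 0.0503, 0.3253]
orientation: [[-0.919, 0.395, -0.0], [0.395, 0.919, 0.0], [0.0, -0.0, -1.0]]
force: [-0.1, -0.2, 0.8]
finger_gap: 0.997
grasp_force: 0.0
time: 3.5
tcp_pos: [0.5085, 0.0513, 0.3252]
orientation: [[-0.918, 0.396, -0.001], [0.396, 0.918, 0.0], [0.001, 0.0, -1.0]]
```

View pics/wrist2.png

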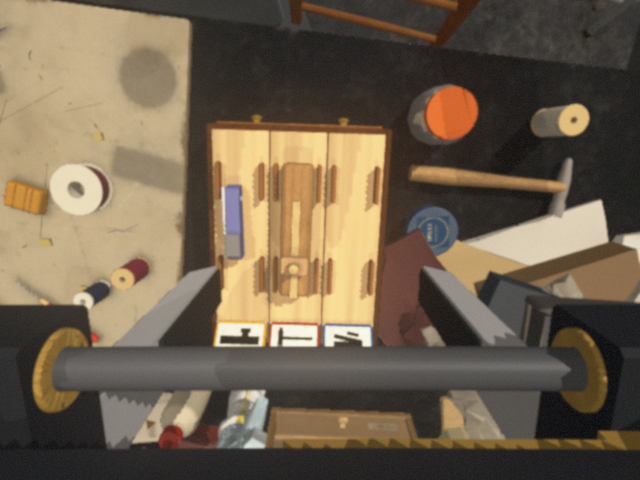

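The wrist view gives a clear picture of the slots:
- **Clamp:** about (233,222), in the yellow slot.
- **Jack:** about (296,230), in the red slot.
- **Blue slot:** empty, centred near (352,229).
- **Hammer:** handle end (411,174), head (562,187).

Now I'll measure these by colour masks.

```bash
python3 - <<'E'
from h import *
z=np.load('wrist2.npz');im,d,T=z['im'],z['d'],z['T'];ci=camera_info('wrist')
h=cv2.cvtColor(im,cv2.COLOR_RGB2HSV)
def comps(m,amin,box,zp,name):
    b=np.zeros_like(m);x0,y0,x1,y1=box;b[y0:y1,x0:x1]=m[y0:y1,x0:x1]
    for c in cv2.findContours(b,cv2.RETR_EXTERNAL,cv2.CHAIN_APPROX_NONE)[0]:
        if cv2.contourArea(c)<amin: continue
        P=cast(c[:,0],zp,ci,T)[:,:2].astype(np.float32); r=cv2.minAreaRect(P)
        pc=c[:,0].mean(0); dz=pts(pc,d,ci,T)[0]
        q=cv2.boxPoints(r); e=[q[1]-q[0],q[2]-q[1]]; e=max(e,key=np.linalg.norm)
        print(name,pc.round(),'xy',np.round(r[0],4),'size',np.round(sorted(r[1]),4),'ang',round(float(np.degrees(np.arctan2(e[1],e[0]))%180),1),'depthz',dz[2].round(3))
v=h[:,:,2];S=h[:,:,1];H=h[:,:,0]
comps(((v<150)&(v>50)&(S>100)&(H<20)).astype(np.uint8)*255,25,(206,135,395,305),.066,'rib')
comps(((H>105)&(H<135)&(S>60)).astype(np.uint8)*255,80,(215,170,250,270),.078,'clampblue')
comps(((H<28)&(S>60)&(v>90)).astype(np.uint8)*255,150,(400,150,560,205),.02,'handle')
for p in [(233,188),(233,220),(233,250),(296,170),(296,220),(240,290),(350,220),(350,290),(330,180)]: print(p,pts([p],d,ci,T)[0].round(4),v[p[1],p[0]],h[p[1],p[0]])
for n,uv,zp in [('rack left edge',[(213,140),(218,300)],.054),('right',[(387,140),(378,310)],.054),('g1',[(270,140),(270,300)],.054),('g2',[(326.5,140),(324.5,310)],.054),('head',[(571,160),(556,215)],.017),('labels',[(240,323),(294,323),(347,323)],.054)]:
    print(n,cast(uv,zp,ci,T)[:,:2].round(4).tolist())
c=cv2.resize(im[115:325,200:400],None,fx=2.8,fy=2.8,interpolation=cv2.INTER_CUBIC)
e=cv2.resize(im[60:260,400:620],None,fx=1.0,fy=1.0)
o=np.zeros((588,790,3),np.uint8);o[:,:560]=c;o[:200,565:785]=e;cv2.imwrite('pics/crop2.png',o[:,:,::-1])
E
```

```text
rib [369. 276.] xy [0.6094 0.0707] size [0.0029 0.0377] ang 154.7 depthz 0.058
rib [276. 274.] xy [ 0.5645 -0.0241] size [0.0137 0.0423] ang 158.3 depthz 0.064
rib [267. 275.] xy [ 0.5609 -0.0377] size [0.007  0.0631] ang 155.0 depthz 0.054
rib [278. 186.] xy [0.4718 0.0179] size [0.0099 0.0328] ang 155.1 depthz 0.063
rib [375. 184.] xy [0.5135 0.1158] size [0.0031 0.0382] ang 154.6 depthz 0.059
rib [219. 180.] xy [ 0.4416 -0.0384] size [0.0022 0.0391] ang 153.3 depthz 0.063
rib [387. 219.] xy [0.5588 0.1104] size [0.0223 0.1929] ang 158.4 depthz -0.001
rib [213. 222.] xy [ 0.4831 -0.0646] size [0.0161 0.1923] ang 155.4 depthz 0.045
handle [485. 179.] xy [0.5667 0.2445] size [0.0205 0.1828] ang 61.5 depthz 0.018
(233, 188) [ 0.4553 -0.0273  0.0696] 159 [123  64 159]
(233, 220) [ 0.4867 -0.0418  0.074 ] 174 [121  57 174]
(233, 250) [ 0.516  -0.0543  0.082 ] 157 [ 17  44 157]
(296, 170) [0.4644 0.0443 0.0795] 203 [ 16 141 203]
(296, 220) [0.5129 0.0227 0.0816] 235 [ 20 114 235]
(240, 290) [ 0.5684 -0.0773  0.0537] 236 [ 19 113 236]
(350, 220) [0.5418 0.0761 0.0535] 245 [ 21 104 245]
(350, 290) [0.6204 0.0437 0.0544] 239 [ 19 112 239]
(330, 180) [0.4906 0.0728 0.0534] 161 [ 16 122 161]
rack left edge [[0.3997, -0.028], [0.5693, -0.1071]]
right [[0.4752, 0.1472], [0.6578, 0.065]]
g1 [[0.4243, 0.0294], [0.5942, -0.0497]]
g2 [[0.4489, 0.0863], [0.6321, 0.0055]]
head [[0.5866, 0.346], [0.6443, 0.3116]]
labels [[0.6068, -0.0959], [0.6329, -0.0354], [0.6586, 0.024]]
```

View pics/crop2.png

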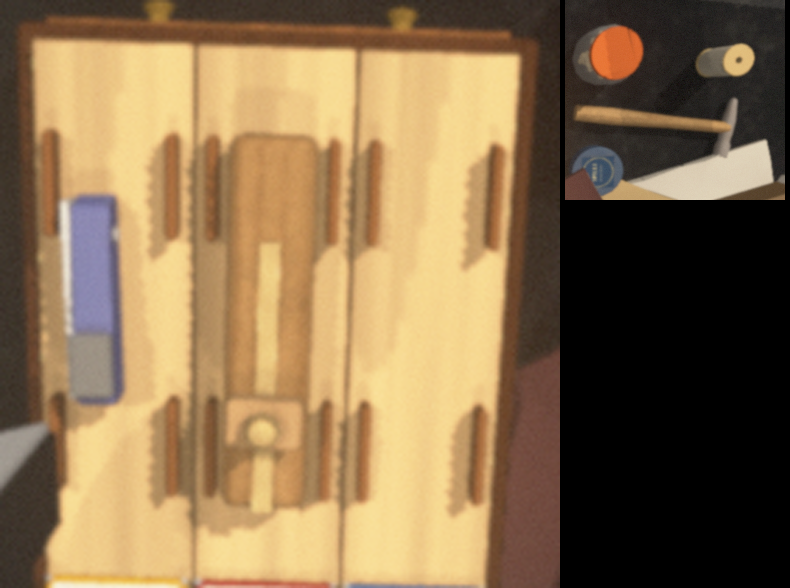

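The crop shows the ribs and the clamp cleanly. Clamp body is at crop x 60–120, y 197–402, and the jack is centred between the red slot's ribs. Next: slot centres from the ribs.

```bash
python3 - <<'E'
from h import *
z=np.load('wrist2.npz');im,d,T=z['im'],z['d'],z['T'];ci=camera_info('wrist')
f=lambda L:np.array(L)/2.8+[200,115]
a=np.radians(-24.7);L=np.array([np.cos(a),np.sin(a)]);X=np.array([-L[1],L[0]])
def sh(n,p): print(n,p.round(4),'along,across',(p@L).round(4),(p@X).round(4))
for n,l in dict(yellow=[(51,183),(172,185),(173,445),(58,440)],red=[(213,188),(335,192),(211,445),(326,450)],blue=[(375,190),(495,197),(363,452),(479,455)]).items():
    P=cast(f(l),.066,ci,T)[:,:2]; sh(n,P.mean(0)); v=P[2:].mean(0)-P[:2].mean(0);print('  yaw',np.degrees(np.arctan2(v[1],v[0])).round(1), 'w',((P[1]-P[0])@X).round(4),((P[2]-P[3])@X).round(4))
P=cast(f([(65,197),(118,197),(123,402),(65,402)]),.075,ci,T)[:,:2];sh('clamp',P.mean(0));v=(P[2]+P[3]-P[0]-P[1]);print(np.degrees(np.arctan2(v[1],v[0])))
P=cast(f([(232,135),(317,135),(307,505),(225,505)]),.080,ci,T)[:,:2];sh('jack',P.mean(0));v=(P[2]+P[3]-P[0]-P[1])/2;print(np.degrees(np.arctan2(v[1],v[0])),np.linalg.norm(v),np.linalg.norm(P[1]-P[0]))
sh('tcp',np.array([.5085,.0513]))
z=np.load('scene0.npz');d,T=z['d'],z['T'];ci=camera_info('scene')
for x0,y0 in [(.70,.17),(.66,.22)]:
  g=np.array([(u,v) for u in range(300,400,4) for v in range(130,240,4)]);P=pts(g,d,ci,T);k=np.linalg.norm(P[:,:2]-[x0,y0],axis=1)<.05;print(x0,y0,P[k].max(0) if k.any() else None)
E
```

```text
yellow [ 0.4991 -0.0403] along,across 0.4703 0.172
  yaw -25.1 w 0.0471 0.0472
red [0.5262 0.0168] along,across 0.471 0.2352
  yaw -25.3 w 0.0477 -0.0474
blue [0.553  0.0738] along,across 0.4715 0.2981
  yaw -25.3 w 0.047 -0.048
clamp [ 0.4894 -0.0427] along,across 0.4625 0.1657
-25.49218642508193
jack [0.5253 0.0176] along,across 0.4699 0.2355
-25.380095512494357 0.1473437643812761 0.031796127927494804
tcp [0.5085 0.0513] along,across 0.4405 0.2591
0.7 0.17 [0.74875747 0.21911881 0.1525804 ]
0.66 0.22 [0.70095932 0.263346   0.15620949]
```

Slot pitch comes out at 63 mm and rack yaw at -25.2°. Next: pick the clamp, with the gripper opened to about 50 mm. I'll check the space round the hammer at the same time.

```bash

python3 -m inch '[{"dx":-0.22,"dy":-0.93,"dz":0.5,"ax":0,"ay":0,"az":0.38,"gripper":119},{"dx":-0.22,"dy":-0.93,"dz":1,"ax":0,"ay":0,"az":0,"gripper":119},{"dx":-0.22,"dy":-0.93,"dz":1,"ax":0,"ay":0,"az":0,"gripper":119},{"dx":-0.22,"dy":-0.93,"dz":1,"ax":0,"ay":0,"az":0,"gripper":119},{"dx":-0.22,"dy":-0.95,"dz":1,"ax":0,"ay":0,"az":0,"gripper":119}]' | head -3
python3 -m inch '[{"dx":0,"dy":0,"dz":1,"ax":0,"ay":0,"az":0,"gripper":119},{"dx":0,"dy":0,"dz":1,"ax":0,"ay":0,"az":0,"gripper":119},{"dx":0,"dy":0,"dz":1,"ax":0,"ay":0,"az":0,"gripper":119},{"dx":0,"dy":0,"dz":1,"ax":0,"ay":0,"az":0,"gripper":119},{"dx":0,"dy":0,"dz":0,"ax":0,"ay":0,"az":0,"gripper":119}]'
python3 - <<'E'
from h import *
im,d,ci,T=shot('wrist','pics/wrist3.png')
s=robot.state();p=s['tcp_pos'];a=np.radians(-25.2);L=np.array([np.cos(a),np.sin(a)]);X=np.array([-L[1],L[0]])
print('along,across',p[:2]@L,p[:2]@X)
a0=np.radians(-24.7);L0=np.array([np.cos(a0),np.sin(a0)]);X0=np.array([-L0[1],L0[0]])
print('in old axes',p[:2]@L0,p[:2]@X0)
g=np.array([(u,v) for u in range(0,640,2) for v in range(0,480,2)])
A=[]
for f,n in (('wrist2.npz','wrist'),('scene0.npz','scene')):
    z=np.load(f);P=pts(g,z['d'],camera_info(n),z['T']);A.append(P[(z['d'][g[:,1],g[:,0]]>.1)])
    if n=='wrist': A[-1]=A[-1][(A[-1][:,2]<.2)]
A=np.vstack(A);h=np.radians(61);u=np.array([np.cos(h),np.sin(h)]);w=np.array([u[1],-u[0]])
for o in (-.02,0,.01,.02):
    q=A[:,:2]-([.570,.251]+o*u);k=(abs(q@u)<.045)&(abs(q@w)<.095);B=A[k];print(o,[(float(t),int((B[:,2]>t).sum())) for t in (.06,.08,.1,.12)]); 
    k2=k&(A[:,2]>.08);
    if k2.any(): print('  u',(q@u)[k2].min(),(q@u)[k2].max(),'w',(q@w)[k2].min(),(q@w)[k2].max())
E
```

```text
time: 4.05
tcp_pos: [0.4891, -0.0423, 0.2349]
orientation: [[-0.906, 0.424, 0.001], [0.424, 0.906, 0.0], [-0.001, 0.0, -1.0]]
time: 4.55
tcp_pos: [0.4874, -0.0411, 0.1528]
orientation: [[-0.906, 0.424, -0.005], [0.424, 0.906, 0.002], [0.006, -0.0, -1.0]]
force: [-0.1, 0.2, -1.2]
finger_gap: 0.532
grasp_force: 0.0
along,across 0.4597506845851843 0.17034428619956063
in old axes 0.46121969414833575 0.1663257693416719
-0.02 [(0.06, 135), (0.08, 6), (0.1, 2), (0.12, 0)]
  u 0.005426118965839842 0.011634335962875796 w 0.09432022429121904 0.09497543830505356
0 [(0.06, 7), (0.08, 6), (0.1, 2), (0.12, 0)]
  u -0.014573881034160133 -0.008365664037124186 w 0.09432022429121908 0.0949754383050536
0.01 [(0.06, 10), (0.08, 6), (0.1, 2), (0.12, 0)]
  u -0.02457388103416015 -0.018365664037124196 w 0.09432022429121906 0.09497543830505357
0.02 [(0.06, 31), (0.08, 18), (0.1, 5), (0.12, 0)]
  u -0.03457388103416011 0.04499547521933093 w 0.09288019451889522 0.09497543830505364
```

View pics/wrist3.png

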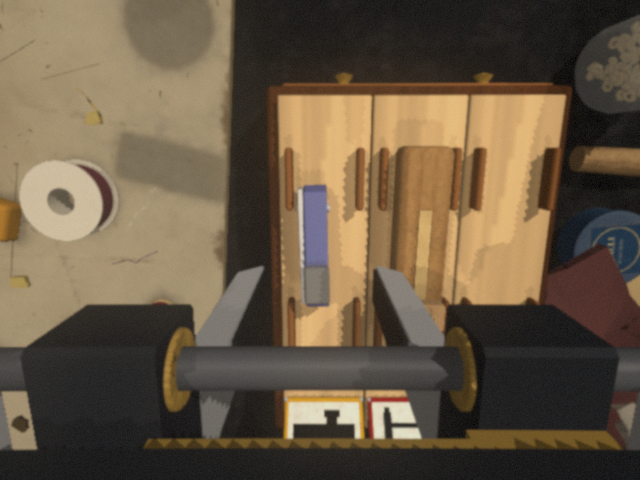

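The clamp is between the fingers at (314,245), about 4 mm left of the finger centre line. I'll correct, descend and grip.

```bash

python3 -m inch '[{"dx":0,"dy":-0.15,"dz":1,"ax":0,"ay":0,"az":0,"gripper":119},{"dx":0,"dy":0,"dz":1,"ax":0,"ay":0,"az":0,"gripper":119},{"dx":0,"dy":0,"dz":1,"ax":0,"ay":0,"az":0,"gripper":119},{"dx":0,"dy":0,"dz":1,"ax":0,"ay":0,"az":0,"gripper":119},{"dx":0,"dy":0,"dz":0.6,"ax":0,"ay":0,"az":0,"gripper":119}]' 
python3 -m inch '[{"dx":0,"dy":0,"dz":0,"ax":0,"ay":0,"az":0,"gripper":255},{"dx":0,"dy":0,"dz":0,"ax":0,"ay":0,"az":0,"gripper":255},{"dx":0,"dy":0,"dz":0,"ax":0,"ay":0,"az":0,"gripper":255},{"dx":0,"dy":0,"dz":0,"ax":0,"ay":0,"az":0,"gripper":255},{"dx":0,"dy":0,"dz":0,"ax":0,"ay":0,"az":0,"gripper":255}]'
```

```text
time: 5.1
tcp_pos: [0.4886, -0.0452, 0.0636]
orientation: [[-0.905, 0.425, 0.001], [0.425, 0.905, -0.0], [-0.001, 0.0, -1.0]]
force: [0.0, -0.4, -0.4]
finger_gap: 0.53
grasp_force: 0.0
time: 5.6
tcp_pos: [0.4889, -0.0457, 0.0643]
orientation: [[-0.905, 0.426, 0.002], [0.426, 0.905, -0.0], [-0.002, 0.0, -1.0]]
force: [0.3, 0.7, 3.3]
finger_gap: 0.168
grasp_force: 30.0
```

```bash

python3 -m inch '[{"dx":0,"dy":0,"dz":-1,"ax":0,"ay":0,"az":0,"gripper":255},{"dx":0,"dy":0,"dz":-1,"ax":0,"ay":0,"az":0,"gripper":255},{"dx":0,"dy":0,"dz":-1,"ax":0,"ay":0,"az":0,"gripper":255},{"dx":0,"dy":0.77,"dz":-1,"ax":0,"ay":0,"az":0,"gripper":255},{"dx":0,"dy":1,"dz":0,"ax":0,"ay":0,"az":0,"gripper":255}]' | tail -2
python3 -m inch '[{"dx":0,"dy":1,"dz":0,"ax":0,"ay":0,"az":0,"gripper":255},{"dx":0,"dy":1,"dz":0,"ax":0,"ay":0,"az":0,"gripper":255},{"dx":0,"dy":1,"dz":0,"ax":0,"ay":0,"az":0,"gripper":255},{"dx":-0.36,"dy":1,"dz":0,"ax":0,"ay":0,"az":0,"gripper":255},{"dx":0,"dy":1,"dz":0,"ax":0,"ay":0,"az":0,"gripper":255}]' | tail -2
python3 -m inch '[{"dx":0,"dy":0,"dz":0,"ax":0,"ay":0,"az":0,"gripper":255},{"dx":0,"dy":0,"dz":1,"ax":0,"ay":0,"az":0,"gripper":255},{"dx":0,"dy":0,"dz":1,"ax":0,"ay":0,"az":0,"gripper":255},{"dx":0,"dy":0,"dz":1,"ax":0,"ay":0,"az":0,"gripper":255}]'
python3 - <<'E'
from h import *
p=robot.state()['tcp_pos'];a=np.radians(-25.2);L=np.array([np.cos(a),np.sin(a)]);X=np.array([-L[1],L[0]])
print('along,across',p[:2]@L,p[:2]@X,'want .4689 .3022')
E
```

```text
finger_gap: 0.169
grasp_force: 29.9
finger_gap: 0.168
grasp_force: 29.9
time: 7.0
tcp_pos: [0.5521, 0.0733, 0.083]
orientation: [[-0.905, 0.426, 0.0], [0.426, 0.905, -0.0], [-0.0, -0.0, -1.0]]
force: [0.4, 0.6, -0.5]
finger_gap: 0.17
grasp_force: 30.0
along,across 0.4683532476333154 0.3013687472373954 want .4689 .3022
```

```bash

python3 -m inch '[{"dx":0,"dy":0,"dz":0.5,"ax":0,"ay":0,"az":0,"gripper":255},{"dx":0,"dy":0,"dz":0.45,"ax":0,"ay":0,"az":0,"gripper":255},{"dx":0,"dy":0,"dz":0,"ax":0,"ay":0,"az":0,"gripper":255}]'
python3 -m inch '[{"dx":0,"dy":0,"dz":0,"ax":0,"ay":0,"az":0,"gripper":130},{"dx":0,"dy":0,"dz":0,"ax":0,"ay":0,"az":0,"gripper":130},{"dx":0,"dy":0,"dz":0,"ax":0,"ay":0,"az":0,"gripper":130},{"dx":0,"dy":0,"dz":-1,"ax":0,"ay":0,"az":0,"gripper":119},{"dx":0,"dy":0,"dz":-1,"ax":0,"ay":0,"az":0,"gripper":119}]'
python3 -m inch '[{"dx":0,"dy":0,"dz":-1,"ax":0,"ay":0,"az":0,"gripper":119},{"dx":0,"dy":-1,"dz":-1,"ax":0,"ay":0,"az":0,"gripper":119},{"dx":0,"dy":-1,"dz":-0.5,"ax":0,"ay":0,"az":0,"gripper":119},{"dx":0,"dy":-1,"dz":0,"ax":0,"ay":0,"az":0,"gripper":119},{"dx":0,"dy":0,"dz":0,"ax":0,"ay":0,"az":0,"gripper":119}]'
python3 - <<'E'
from h import *
im,d,ci,T=shot('wrist','pics/wrist4.png');np.savez('wrist4.npz',im=im,d=d,T=T)
E
```

```text
time: 7.3
tcp_pos: [0.5525, 0.0736, 0.0644]
orientation: [[-0.905, 0.426, 0.0], [0.426, 0.905, -0.0], [-0.0, -0.0, -1.0]]
force: [-0.4, -0.2, -1.0]
finger_gap: 0.167
grasp_force: 30.0
time: 7.8
tcp_pos: [0.5519, 0.074, 0.1046]
orientation: [[-0.905, 0.425, -0.001], [0.425, 0.905, 0.0], [0.001, -0.0, -1.0]]
force: [0.2, 0.5, -0.6]
finger_gap: 0.525
grasp_force: 0.0
time: 8.3
tcp_pos: [0.5267, 0.0184, 0.1552]
orientation: [[-0.904, 0.427, 0.001], [0.427, 0.904, -0.0], [-0.001, 0.0, -1.0]]
force: [0.3, 0.1, -0.5]
finger_gap: 0.53
grasp_force: 0.0
```

View pics/wrist4.png

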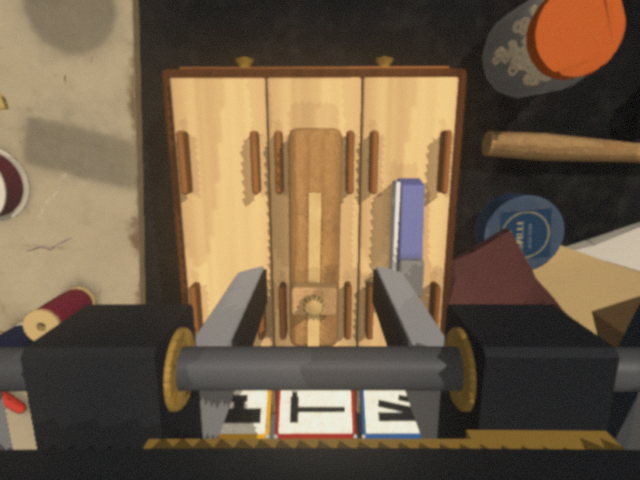

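The clamp is centred between the blue slot's ribs: centre col 409, ribs at 378 and 441. The jack is between the fingers at col 314. I'll pick up the jack and move it over the yellow slot.

```bash

python3 -m inch '[{"dx":0,"dy":-0.08,"dz":1,"ax":0,"ay":0,"az":0,"gripper":119},{"dx":0,"dy":0,"dz":1,"ax":0,"ay":0,"az":0,"gripper":119},{"dx":0,"dy":0,"dz":1,"ax":0,"ay":0,"az":0,"gripper":119},{"dx":0,"dy":0,"dz":1,"ax":0,"ay":0,"az":0,"gripper":119},{"dx":0,"dy":0,"dz":0.55,"ax":0,"ay":0,"az":0,"gripper":119}]' 
python3 -m inch '[{"dx":0,"dy":0,"dz":0,"ax":0,"ay":0,"az":0,"gripper":255},{"dx":0,"dy":0,"dz":0,"ax":0,"ay":0,"az":0,"gripper":255},{"dx":0,"dy":0,"dz":0,"ax":0,"ay":0,"az":0,"gripper":255},{"dx":0,"dy":0,"dz":0,"ax":0,"ay":0,"az":0,"gripper":255},{"dx":0,"dy":0,"dz":-0.5,"ax":0,"ay":0,"az":0,"gripper":255}]'
python3 -m inch '[{"dx":0,"dy":0,"dz":-1,"ax":0,"ay":0,"az":0,"gripper":255},{"dx":0,"dy":0,"dz":-1,"ax":0,"ay":0,"az":0,"gripper":255},{"dx":0,"dy":-1,"dz":-0.5,"ax":0,"ay":0,"az":0,"gripper":255},{"dx":0,"dy":-1,"dz":0,"ax":0,"ay":0,"az":0,"gripper":255},{"dx":0,"dy":-1,"dz":0,"ax":0,"ay":0,"az":0,"gripper":255}]'|tail -2
python3 -m inch '[{"dx":0,"dy":-0.16,"dz":0.5,"ax":0,"ay":0,"az":0,"gripper":255},{"dx":0,"dy":0,"dz":1,"ax":0,"ay":0,"az":0,"gripper":255},{"dx":0,"dy":0,"dz":0.5,"ax":0,"ay":0,"az":0,"gripper":255}]'
python3 - <<'E'
from h import *
p=robot.state()['tcp_pos'];a=np.radians(-25.2);L=np.array([np.cos(a),np.sin(a)]);X=np.array([-L[1],L[0]])
print('along,across',p[:2]@L,p[:2]@X,'want .469 .1761')
E
```

```text
time: 8.85
tcp_pos: [0.5253, 0.0192, 0.0615]
orientation: [[-0.905, 0.425, -0.003], [0.425, 0.905, 0.001], [0.003, -0.001, -1.0]]
force: [-0.5, -0.3, 0.1]
finger_gap: 0.531
grasp_force: 0.0
time: 9.35
tcp_pos: [0.5252, 0.0184, 0.073]
orientation: [[-0.905, 0.426, -0.002], [0.426, 0.905, 0.0], [0.002, -0.001, -1.0]]
force: [-0.2, 0.1, -2.0]
finger_gap: 0.359
grasp_force: 30.0
finger_gap: 0.36
grasp_force: 30.0
time: 10.15
tcp_pos: [0.4984, -0.0384, 0.082]
orientation: [[-0.905, 0.426, -0.002], [0.426, 0.905, 0.001], [0.002, 0.0, -1.0]]
force: [-0.1, -0.2, -1.8]
finger_gap: 0.36
grasp_force: 30.0
along,across 0.46736279812585574 0.17743545589900026 want .469 .1761
```

```bash

python3 -m inch '[{"dx":-0.05,"dy":-0.07,"dz":0.5,"ax":0,"ay":0,"az":0,"gripper":255},{"dx":0,"dy":0,"dz":0.45,"ax":0,"ay":0,"az":0,"gripper":255},{"dx":0,"dy":0,"dz":0,"ax":0,"ay":0,"az":0,"gripper":255}]'
python3 -m inch '[{"dx":0,"dy":0,"dz":0,"ax":0,"ay":0,"az":0,"gripper":119},{"dx":0,"dy":0,"dz":0,"ax":0,"ay":0,"az":0,"gripper":119},{"dx":0,"dy":0,"dz":0,"ax":0,"ay":0,"az":0,"gripper":119},{"dx":0,"dy":0,"dz":-1,"ax":0,"ay":0,"az":0,"gripper":119},{"dx":0,"dy":0,"dz":-1,"ax":0,"ay":0,"az":0,"gripper":119}]'
python3 -m inch '[{"dx":0,"dy":0,"dz":-1,"ax":0,"ay":0,"az":0,"gripper":119},{"dx":0,"dy":1,"dz":-1,"ax":0,"ay":0,"az":0,"gripper":119},{"dx":0,"dy":1,"dz":-1,"ax":0,"ay":0,"az":0,"gripper":119},{"dx":0,"dy":1,"dz":-1,"ax":0,"ay":0,"az":0,"gripper":119},{"dx":0,"dy":1,"dz":-1,"ax":0,"ay":0,"az":0,"gripper":119}]'
```

```text
time: 10.45
tcp_pos: [0.4999, -0.0405, 0.0641]
orientation: [[-0.905, 0.425, -0.0], [0.425, 0.905, 0.0], [0.0, 0.0, -1.0]]
force: [0.6, -0.7, -2.1]
finger_gap: 0.359
grasp_force: 30.0
time: 10.95
tcp_pos: [0.4992, -0.0405, 0.1047]
orientation: [[-0.905, 0.425, -0.001], [0.425, 0.905, 0.0], [0.001, -0.0, -1.0]]
force: [0.2, 1.2, -0.4]
finger_gap: 0.532
grasp_force: 0.0
time: 11.45
tcp_pos: [0.534, 0.0325, 0.2057]
orientation: [[-0.905, 0.426, 0.001], [0.426, 0.905, -0.0], [-0.001, 0.0, -1.0]]
force: [0.9, 0.3, -0.3]
finger_gap: 0.529
grasp_force: 0.0
```

The jack is placed. Now over the hammer, turning 86°.

```bash

python3 -m inch '[{"dx":0.25,"dy":1,"dz":-1,"ax":0,"ay":0,"az":0,"gripper":119},{"dx":0.25,"dy":1,"dz":-1,"ax":0,"ay":0,"az":0,"gripper":119},{"dx":0.25,"dy":1,"dz":-1,"ax":0,"ay":0,"az":0,"gripper":119},{"dx":0.25,"dy":1,"dz":0,"ax":0,"ay":0,"az":0,"gripper":119},{"dx":0.25,"dy":1,"dz":0,"ax":0,"ay":0,"az":0,"gripper":119}]' | head -2
python3 -m inch '[{"dx":0.25,"dy":1,"dz":0,"ax":0,"ay":0,"az":0,"gripper":119},{"dx":0.25,"dy":1,"dz":0,"ax":0,"ay":0,"az":0,"gripper":119},{"dx":0.25,"dy":1,"dz":0,"ax":0,"ay":0,"az":0,"gripper":119},{"dx":0.25,"dy":1,"dz":0,"ax":0,"ay":0,"az":0,"gripper":119},{"dx":0.25,"dy":1,"dz":0,"ax":0,"ay":0,"az":0,"gripper":119}]' | head -2
python3 -m inch '[{"dx":0.25,"dy":1,"dz":0,"ax":0,"ay":0,"az":0,"gripper":119},{"dx":0.25,"dy":0.45,"dz":0,"ax":0,"ay":0,"az":-1,"gripper":119},{"dx":0,"dy":0,"dz":0,"ax":0,"ay":0,"az":-1,"gripper":119},{"dx":0,"dy":0,"dz":0,"ax":0,"ay":0,"az":-1,"gripper":119},{"dx":0,"dy":0,"dz":0,"ax":0,"ay":0,"az":-1,"gripper":119}]' | head -2
python3 -m inch '[{"dx":0,"dy":0,"dz":0,"ax":0,"ay":0,"az":-1,"gripper":119},{"dx":0,"dy":0,"dz":0,"ax":0,"ay":0,"az":-1,"gripper":119},{"dx":0,"dy":0,"dz":0,"ax":0,"ay":0,"az":-1,"gripper":119},{"dx":0,"dy":0,"dz":0,"ax":0,"ay":0,"az":-1,"gripper":119},{"dx":0,"dy":0,"dz":0,"ax":0,"ay":0,"az":-1,"gripper":119}]' | head -2
python3 -m inch '[{"dx":0,"dy":0,"dz":0,"ax":0,"ay":0,"az":-1,"gripper":119},{"dx":0,"dy":0,"dz":0,"ax":0,"ay":0,"az":-1,"gripper":119},{"dx":0,"dy":0,"dz":0,"ax":0,"ay":0,"az":-1,"gripper":119},{"dx":0,"dy":0,"dz":0,"ax":0,"ay":0,"az":-1,"gripper":119},{"dx":0,"dy":0,"dz":0,"ax":0,"ay":0,"az":-1,"gripper":119}]' | head -2
python3 -m inch '[{"dx":0,"dy":0,"dz":0,"ax":0,"ay":0,"az":-1,"gripper":119},{"dx":0,"dy":0,"dz":0,"ax":0,"ay":0,"az":-1,"gripper":119},{"dx":0,"dy":0,"dz":0,"ax":0,"ay":0,"az":-1,"gripper":119},{"dx":0,"dy":0,"dz":0,"ax":0,"ay":0,"az":-0.2,"gripper":119},{"dx":0,"dy":0,"dz":0,"ax":0,"ay":0,"az":0,"gripper":119}]'
python3 - <<'E'
from h import *
im,d,ci,T=shot('wrist','pics/wrist5.png');np.savez('wrist5.npz',im=im,d=d,T=T)
E
```

```text
time: 11.95
tcp_pos: [0.5542, 0.1338, 0.2658]
time: 12.45
tcp_pos: [0.5736, 0.2349, 0.2647]
time: 12.95
tcp_pos: [0.5768, 0.2647, 0.2646]
time: 13.45
tcp_pos: [0.5768, 0.2645, 0.2647]
time: 13.95
tcp_pos: [0.5768, 0.2645, 0.2647]
time: 14.45
tcp_pos: [0.5768, 0.2645, 0.2646]
orientation: [[-0.489, -0.872, 0.0], [-0.872, 0.489, 0.0], [-0.0, -0.0, -1.0]]
force: [0.8, -0.3, 0.2]
finger_gap: 0.534
grasp_force: 0.0
```

View pics/wrist5.png

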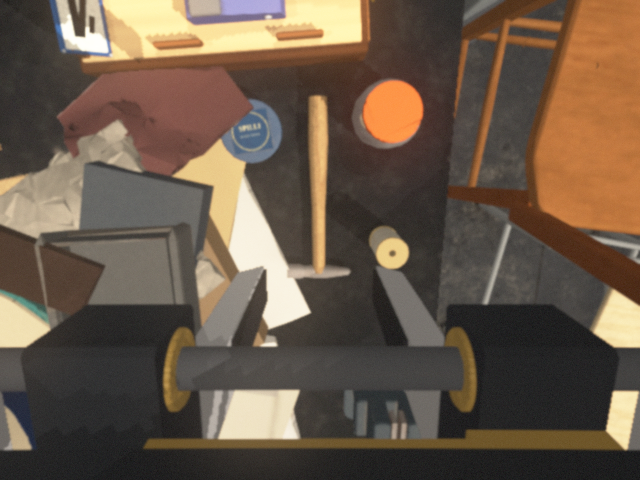

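The hammer is nearly vertical in the picture: handle end (318,97), head at (319,270). The dark boxes begin at about col 210 on the left. I'll measure it and check clearance for the gripper body.

```bash
python3 - <<'E'
from h import *
z=np.load('wrist5.npz');im,d,T=z['im'],z['d'],z['T'];ci=camera_info('wrist')
end=cast([(318,96)],.012,ci,T)[0,:2];hd=cast([(319,271)],.010,ci,T)[0,:2]
l=cast([(310,130),(312,250),(327.5,130),(326,250)],.012,ci,T)[:,:2]
print('end',end,'head',hd,np.linalg.norm(hd-end)); m=(l[0]+l[2])/2;n=(l[1]+l[3])/2;v=n-m;print('axis',np.degrees(np.arctan2(v[1],v[0])),'w',np.linalg.norm(l[2]-l[0]))
u=v/np.linalg.norm(v);w=np.array([u[1],-u[0]]);mid=((end+.099*u)+(hd-.09*u))/2;mid=m+u*((mid-m)@u);print('mid',mid)
s=robot.state();R=np.array(s['orientation']);p=s['tcp_pos']
for o in (0,.01):
    t=mid+o*u-p[:2];print(o,'dx',t@R[:2,0]/.02,'dy',t@R[:2,1]/.02)
g=np.array([(a,b) for a in range(0,640,2) for b in range(0,310,2)]);D=d[g[:,1],g[:,0]];P=pts(g,d,ci,T)[(D>.1)]
q=P[:,:2]-(mid+.01*u)
for lo in (-.06,-.03,0,.03):
  k=(q@u>lo)&(q@u<lo+.03)&(q@w>0)&(q@w<.16)&(P[:,2]<.2)
  print(lo,[(round(b,3),P[k&(q@w>b)&(q@w<b+.02)][:,2].max().round(3) if (k&(q@w>b)&(q@w<b+.02)).any() else None) for b in np.arange(.04,.16,.02)])
E
```

```text
end [0.52399517 0.16595939] head [0.61553036 0.33125914] 0.18895158069849693
axis 60.82962250913958 w 0.018300147337984997
mid [0.57162857 0.25272137]
0 dx 0.6411148839912398 dy -0.061792395298568885
0.01 dx 0.14111548875421925 dy -0.06101641708169968
-0.06 [(np.float64(0.04), np.float64(0.029)), (np.float64(0.06), np.float64(0.028)), (np.float64(0.08), np.float64(0.029)), (np.float64(0.1), np.float64(0.116)), (np.float64(0.12), np.float64(0.119)), (np.float64(0.14), np.float64(0.119))]
-0.03 [(np.float64(0.04), np.float64(0.001)), (np.float64(0.06), np.float64(0.021)), (np.float64(0.08), np.float64(0.118)), (np.float64(0.1), np.float64(0.15)), (np.float64(0.12), np.float64(0.119)), (np.float64(0.14), np.float64(0.119))]
0 [(np.float64(0.04), np.float64(0.019)), (np.float64(0.06), np.float64(0.02)), (np.float64(0.08), np.float64(0.113)), (np.float64(0.1), np.float64(0.159)), (np.float64(0.12), np.float64(0.152)), (np.float64(0.14), np.float64(0.152))]
0.03 [(np.float64(0.04), np.float64(0.019)), (np.float64(0.06), np.float64(0.018)), (np.float64(0.08), np.float64(0.103)), (np.float64(0.1), np.float64(0.159)), (np.float64(0.12), np.float64(0.127)), (np.float64(0.14), np.float64(0.128))]
```

The boxes start about 93 mm from the hammer axis and the body's half-width is 88 mm. So I'll descend 10 mm off to the jar side and let the closing fingers draw the hammer to the centre.

```bash

python3 -m inch '[{"dx":0.14,"dy":0.44,"dz":1,"ax":0,"ay":0,"az":0,"gripper":81},{"dx":0,"dy":0,"dz":1,"ax":0,"ay":0,"az":0,"gripper":81},{"dx":0,"dy":0,"dz":1,"ax":0,"ay":0,"az":0,"gripper":81},{"dx":0,"dy":0,"dz":1,"ax":0,"ay":0,"az":0,"gripper":81},{"dx":0,"dy":0,"dz":1,"ax":0,"ay":0,"az":0,"gripper":81}]'|tail -3
python3 -m inch '[{"dx":0,"dy":0,"dz":1,"ax":0,"ay":0,"az":0,"gripper":81},{"dx":0,"dy":0,"dz":1,"ax":0,"ay":0,"az":0,"gripper":81},{"dx":0,"dy":0,"dz":0.8,"ax":0,"ay":0,"az":0,"gripper":81},{"dx":0,"dy":0,"dz":0.5,"ax":0,"ay":0,"az":0,"gripper":81},{"dx":0,"dy":0,"dz":0.5,"ax":0,"ay":0,"az":0,"gripper":81}]'
python3 -m inch '[{"dx":0,"dy":0,"dz":0.5,"ax":0,"ay":0,"az":0,"gripper":81},{"dx":0,"dy":0,"dz":0.5,"ax":0,"ay":0,"az":0,"gripper":81},{"dx":0,"dy":0,"dz":0.5,"ax":0,"ay":0,"az":0,"gripper":81}]'
```

```text
force: [-0.3, 0.5, -0.6]
finger_gap: 0.686
grasp_force: 0.0
time: 15.5
tcp_pos: [0.568, 0.2664, 0.0881]
orientation: [[-0.488, -0.873, 0.0], [-0.873, 0.488, 0.0], [-0.0, -0.0, -1.0]]
force: [-0.5, 0.5, 0.2]
finger_gap: 0.681
grasp_force: 0.0
time: 15.8
tcp_pos: [0.568, 0.2664, 0.058]
orientation: [[-0.488, -0.873, 0.001], [-0.873, 0.488, 0.0], [-0.0, -0.0, -1.0]]
force: [0.5, 0.2, -0.3]
finger_gap: 0.68
grasp_force: 0.0
```

```bash

python3 -m inch '[{"dx":0,"dy":0,"dz":0.5,"ax":0,"ay":0,"az":0,"gripper":81},{"dx":0,"dy":0,"dz":0.5,"ax":0,"ay":0,"az":0,"gripper":81},{"dx":0,"dy":0,"dz":0.5,"ax":0,"ay":0,"az":0,"gripper":81},{"dx":0,"dy":0,"dz":0.5,"ax":0,"ay":0,"az":0,"gripper":81},{"dx":0,"dy":0,"dz":0.5,"ax":0,"ay":0,"az":0,"gripper":81}]'
python3 -m inch '[{"dx":0,"dy":0,"dz":0,"ax":0,"ay":0,"az":0,"gripper":140},{"dx":0,"dy":0,"dz":0,"ax":0,"ay":0,"az":0,"gripper":170},{"dx":0,"dy":0,"dz":0,"ax":0,"ay":0,"az":0,"gripper":190},{"dx":0,"dy":0,"dz":0,"ax":0,"ay":0,"az":0,"gripper":255},{"dx":0,"dy":0,"dz":0,"ax":0,"ay":0,"az":0,"gripper":255}]'
python3 -m inch '[{"dx":0,"dy":0,"dz":0,"ax":0,"ay":0,"az":0,"gripper":255},{"dx":0,"dy":0,"dz":-0.5,"ax":0,"ay":0,"az":0,"gripper":255},{"dx":0,"dy":0,"dz":-1,"ax":0,"ay":0,"az":0,"gripper":255}]'
```

```text
time: 16.3
tcp_pos: [0.5678, 0.2663, 0.0076]
orientation: [[-0.488, -0.873, -0.0], [-0.873, 0.488, -0.0], [0.0, 0.0, -1.0]]
force: [0.7, 0.0, -0.5]
finger_gap: 0.682
grasp_force: 0.0
time: 16.8
tcp_pos: [0.5688, 0.2664, 0.0093]
orientation: [[-0.488, -0.873, 0.002], [-0.873, 0.488, 0.0], [-0.001, -0.002, -1.0]]
force: [2.4, -0.5, 1.1]
finger_gap: 0.298
grasp_force: 0.9
time: 17.1
tcp_pos: [0.5651, 0.2658, 0.0366]
orientation: [[-0.488, -0.873, -0.006], [-0.873, 0.488, -0.001], [0.004, 0.005, -1.0]]
force: [-0.2, -0.9, -3.0]
finger_gap: 0.215
grasp_force: 30.0
```

The hammer is gripped at 20 mm. Lift, move over the rack and turn back.

```bash

python3 -m inch '[{"dx":0,"dy":0,"dz":-1,"ax":0,"ay":0,"az":0,"gripper":255},{"dx":0,"dy":0,"dz":-1,"ax":0,"ay":0,"az":0,"gripper":255},{"dx":0,"dy":0,"dz":-1,"ax":0,"ay":0,"az":0,"gripper":255},{"dx":0,"dy":0,"dz":-1,"ax":0,"ay":0,"az":0,"gripper":255},{"dx":0,"dy":0,"dz":-1,"ax":0,"ay":0,"az":0,"gripper":255}]'|tail -2
python3 -m inch '[{"dx":0,"dy":0,"dz":-1,"ax":0,"ay":0,"az":0,"gripper":255},{"dx":0,"dy":0,"dz":-1,"ax":0,"ay":0,"az":0,"gripper":255},{"dx":0,"dy":0,"dz":-1,"ax":0,"ay":0,"az":0,"gripper":255},{"dx":1,"dy":-0.4,"dz":-1,"ax":0,"ay":0,"az":0,"gripper":255},{"dx":1,"dy":-0.4,"dz":0,"ax":0,"ay":0,"az":0,"gripper":255}]'|tail -2
python3 -m inch '[{"dx":1,"dy":-0.4,"dz":0,"ax":0,"ay":0,"az":0,"gripper":255},{"dx":1,"dy":-0.4,"dz":0,"ax":0,"ay":0,"az":0,"gripper":255},{"dx":1,"dy":-0.4,"dz":0,"ax":0,"ay":0,"az":0,"gripper":255},{"dx":1,"dy":-0.4,"dz":0,"ax":0,"ay":0,"az":0,"gripper":255},{"dx":1,"dy":-0.4,"dz":0,"ax":0,"ay":0,"az":0,"gripper":255}]'|tail -2
python3 -m inch '[{"dx":1,"dy":-0.4,"dz":0,"ax":0,"ay":0,"az":0,"gripper":255},{"dx":1,"dy":-0.4,"dz":0,"ax":0,"ay":0,"az":0,"gripper":255},{"dx":1,"dy":-0.4,"dz":0,"ax":0,"ay":0,"az":0,"gripper":255},{"dx":1,"dy":-0.4,"dz":0,"ax":0,"ay":0,"az":0,"gripper":255},{"dx":0.8,"dy":-0.4,"dz":0,"ax":0,"ay":0,"az":0,"gripper":255}]'
python3 -m inch '[{"dx":0,"dy":0,"dz":0,"ax":0,"ay":0,"az":1,"gripper":255},{"dx":0,"dy":0,"dz":0,"ax":0,"ay":0,"az":1,"gripper":255},{"dx":0,"dy":0,"dz":0,"ax":0,"ay":0,"az":1,"gripper":255},{"dx":0,"dy":0,"dz":0,"ax":0,"ay":0,"az":1,"gripper":255},{"dx":0,"dy":0,"dz":0,"ax":0,"ay":0,"az":1,"gripper":255}]'|tail -2
python3 -m inch '[{"dx":0,"dy":0,"dz":0,"ax":0,"ay":0,"az":1,"gripper":255},{"dx":0,"dy":0,"dz":0,"ax":0,"ay":0,"az":1,"gripper":255},{"dx":0,"dy":0,"dz":0,"ax":0,"ay":0,"az":1,"gripper":255},{"dx":0,"dy":0,"dz":0,"ax":0,"ay":0,"az":1,"gripper":255},{"dx":0,"dy":0,"dz":0,"ax":0,"ay":0,"az":1,"gripper":255}]'|tail -2
python3 -m inch '[{"dx":0,"dy":0,"dz":0,"ax":0,"ay":0,"az":1,"gripper":255},{"dx":0,"dy":0,"dz":0,"ax":0,"ay":0,"az":1,"gripper":255},{"dx":0,"dy":0,"dz":0,"ax":0,"ay":0,"az":1,"gripper":255},{"dx":0,"dy":0,"dz":0,"ax":0,"ay":0,"az":1,"gripper":255},{"dx":0,"dy":0,"dz":0,"ax":0,"ay":0,"az":1,"gripper":255}]'|tail -2
python3 -m inch '[{"dx":0,"dy":0,"dz":0,"ax":0,"ay":0,"az":1,"gripper":255},{"dx":0,"dy":0,"dz":0,"ax":0,"ay":0,"az":1,"gripper":255},{"dx":0,"dy":0,"dz":0,"ax":0,"ay":0,"az":0.2,"gripper":255},{"dx":0,"dy":0,"dz":0,"ax":0,"ay":0,"az":0,"gripper":255},{"dx":0,"dy":0,"dz":0,"ax":0,"ay":0,"az":0,"gripper":255}]'
python3 - <<'E'
from h import *
im,d,ci,T=shot('wrist','pics/wrist6.png');np.savez('wrist6.npz',im=im,d=d,T=T)
s=robot.state();p=s['tcp_pos'];a=np.radians(-25.2);L=np.array([np.cos(a),np.sin(a)]);X=np.array([-L[1],L[0]])
print('along,across',p[:2]@L,p[:2]@X,'want',.469+.0102,.2393)
E
```

```text
finger_gap: 0.211
grasp_force: 30.0
finger_gap: 0.218
grasp_force: 30.0
finger_gap: 0.213
grasp_force: 30.0
time: 19.1
tcp_pos: [0.5379, 0.0311, 0.2181]
orientation: [[-0.512, -0.859, -0.004], [-0.859, 0.512, -0.02], [0.019, -0.007, -1.0]]
force: [0.1, -0.3, -2.3]
finger_gap: 0.213
grasp_force: 30.0
finger_gap: 0.215
grasp_force: 30.0
finger_gap: 0.211
grasp_force: 30.0
finger_gap: 0.216
grasp_force: 30.0
time: 21.1
tcp_pos: [0.5386, 0.0318, 0.2183]
orientation: [[-0.894, 0.449, -0.003], [0.449, 0.894, -0.02], [-0.006, -0.019, -1.0]]
force: [0.5, 0.0, -3.3]
finger_gap: 0.212
grasp_force: 30.0
along,across 0.47383423654954643 0.25802460600471366 want 0.47919999999999996 0.2393
```

View pics/wrist6.png

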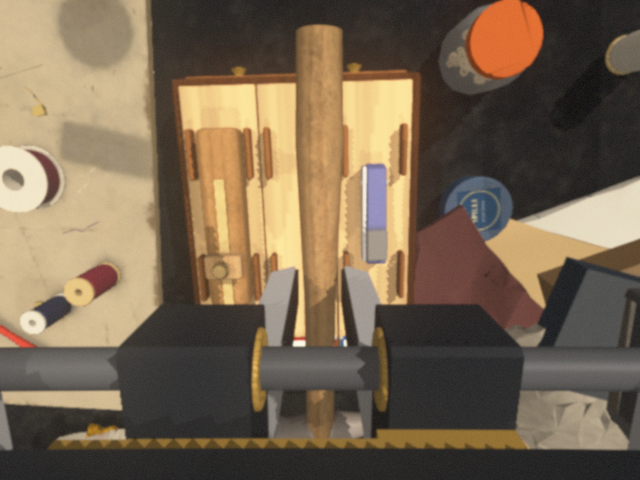

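The hammer is held lengthwise, head toward the labels, but the position fell short and the tool tilted by about 1°. The jack sits well in the yellow slot and the clamp in the blue one. I'll check the held hammer's pitch by depth.

```bash
python3 - <<'E'
from h import *
z=np.load('wrist6.npz');im,d,T=z['im'],z['d'],z['T'];ci=camera_info('wrist')
for p in pts([(319,45),(320,100),(320,160),(320,220),(321,270),(321,310)],d,ci,T): print(p.round(4))
P=cast([(298,60),(342,60),(304,250),(336,250),(319,26)],.228,ci,T)[:,:2];m=(P[0]+P[1])/2;n=(P[2]+P[3])/2;v=n-m
print('yaw',np.degrees(np.arctan2(v[1],v[0])),'end',P[4]);s=robot.state();print(s['tcp_pos'],np.array(s['orientation']).round(4).tolist(),s['qpos'],'dist end-tcp',np.linalg.norm(P[4]-s['tcp_pos'][:2]))
E
```

```text
[0.4473 0.0783 0.2274]
[0.4656 0.0695 0.2277]
[0.4868 0.0589 0.2283]
[0.5095 0.0475 0.228 ]
[0.5304 0.0374 0.2261]
[0.5479 0.0287 0.2257]
yaw -26.653767212919412 end [0.44140374 0.0812389 ]
[0.53859957 0.03171884 0.21833365] [[-0.8936, 0.4489, -0.0027], [0.4489, 0.8934, -0.0197], [-0.0065, -0.0188, -0.9998]] [-0.14086099 -0.02306135  1.82524083 -0.02046715  1.33934634 -1.24140586] dist end-tcp 0.10908375545708437
```

```bash

python3 -m inch '[{"dx":-0.27,"dy":-0.94,"dz":0,"ax":0,"ay":0,"az":-0.3,"gripper":255},{"dx":0,"dy":0,"dz":0,"ax":-0.22,"ay":0.07,"az":0,"gripper":255},{"dx":0,"dy":0,"dz":1,"ax":0,"ay":0,"az":0,"gripper":255},{"dx":0,"dy":0,"dz":1,"ax":0,"ay":0,"az":0,"gripper":255},{"dx":0,"dy":0,"dz":1,"ax":0,"ay":0,"az":0,"gripper":255}]'|tail -2
python3 -m inch '[{"dx":0,"dy":0,"dz":1,"ax":0,"ay":0,"az":0,"gripper":255},{"dx":0,"dy":0,"dz":1,"ax":0,"ay":0,"az":0,"gripper":255},{"dx":0,"dy":0,"dz":0.5,"ax":0,"ay":0,"az":0,"gripper":255},{"dx":0,"dy":0,"dz":0,"ax":0,"ay":0,"az":0,"gripper":255},{"dx":0,"dy":0,"dz":0,"ax":0,"ay":0,"az":0,"gripper":255}]'
python3 - <<'E'
from h import *
s=robot.state();p=s['tcp_pos'];a=np.radians(-25.2);L=np.array([np.cos(a),np.sin(a)]);X=np.array([-L[1],L[0]])
print('along,across',p[:2]@L,p[:2]@X,'want',.469+.0102,.2393)
E
```

```text
finger_gap: 0.212
grasp_force: 30.0
time: 22.15
tcp_pos: [0.5356, 0.0124, 0.1095]
orientation: [[-0.904, 0.427, 0.001], [0.427, 0.904, 0.0], [-0.001, 0.001, -1.0]]
force: [-0.3, 0.0, -2.1]
finger_gap: 0.212
grasp_force: 30.0
along,across 0.47937432088047904 0.2392817476875681 want 0.47919999999999996 0.2393
```

Right on target. Lower from 0.1095 to about 0.064, release, retreat.

```bash

python3 -m inch '[{"dx":0,"dy":0,"dz":0.7,"ax":0,"ay":0,"az":0,"gripper":255},{"dx":0,"dy":0,"dz":0.7,"ax":0,"ay":0,"az":0,"gripper":255},{"dx":0,"dy":0,"dz":0.5,"ax":0,"ay":0,"az":0,"gripper":255},{"dx":0,"dy":0,"dz":0.3,"ax":0,"ay":0,"az":0,"gripper":255},{"dx":0,"dy":0,"dz":0,"ax":0,"ay":0,"az":0,"gripper":255}]'
```

```text
time: 22.65
tcp_pos: [0.5345, 0.0125, 0.0638]
orientation: [[-0.904, 0.427, -0.001], [0.427, 0.904, 0.001], [0.001, -0.0, -1.0]]
force: [-0.9, -0.9, -2.1]
finger_gap: 0.215
grasp_force: 30.0
```

```bash

python3 -m inch '[{"dx":0,"dy":0,"dz":0.07,"ax":0,"ay":0,"az":0,"gripper":255},{"dx":0,"dy":0,"dz":0,"ax":0,"ay":0,"az":0,"gripper":255}]' | grep force
python3 -m inch '[{"dx":0,"dy":0,"dz":0,"ax":0,"ay":0,"az":0,"gripper":160},{"dx":0,"dy":0,"dz":0,"ax":0,"ay":0,"az":0,"gripper":150},{"dx":0,"dy":0,"dz":0,"ax":0,"ay":0,"az":0,"gripper":150},{"dx":0,"dy":0,"dz":0,"ax":0,"ay":0,"az":0,"gripper":150},{"dx":0,"dy":0,"dz":-0.5,"ax":0,"ay":0,"az":0,"gripper":150}]'
python3 -m inch '[{"dx":0,"dy":0,"dz":-1,"ax":0,"ay":0,"az":0,"gripper":150},{"dx":0,"dy":0,"dz":-1,"ax":0,"ay":0,"az":0,"gripper":150},{"dx":0,"dy":0,"dz":-1,"ax":0,"ay":0,"az":0,"gripper":150},{"dx":-1,"dy":0,"dz":-1,"ax":0,"ay":0,"az":0,"gripper":150},{"dx":-1,"dy":0,"dz":-1,"ax":0,"ay":0,"az":0,"gripper":150}]'|tail -3
python3 -m inch '[{"dx":-1,"dy":0,"dz":-1,"ax":0,"ay":0,"az":0,"gripper":100},{"dx":-1,"dy":0,"dz":-1,"ax":0,"ay":0,"az":0,"gripper":60},{"dx":0,"dy":0,"dz":-1,"ax":0,"ay":0,"az":0,"gripper":0},{"dx":0,"dy":0,"dz":-1,"ax":0,"ay":0,"az":0,"gripper":0},{"dx":0,"dy":0,"dz":0,"ax":0,"ay":0,"az":0,"gripper":0}]'|head -2
python3 - <<'E'
from h import *
im,d,ci,T=shot('wrist','pics/wrist7.png');np.savez('wrist7.npz',im=im,d=d,T=T)
E
```

```text
force: [0.6, -0.3, -2.6]
grasp_force: 30.0
time: 23.35
tcp_pos: [0.534, 0.0125, 0.0726]
orientation: [[-0.904, 0.427, -0.002], [0.427, 0.904, 0.001], [0.003, -0.0, -1.0]]
force: [-0.0, 0.3, 0.8]
finger_gap: 0.409
grasp_force: 0.0
force: [-0.6, 0.1, -0.3]
finger_gap: 0.412
grasp_force: 0.0
time: 24.35
tcp_pos: [0.6092, -0.0222, 0.2576]
```

View pics/wrist7.png

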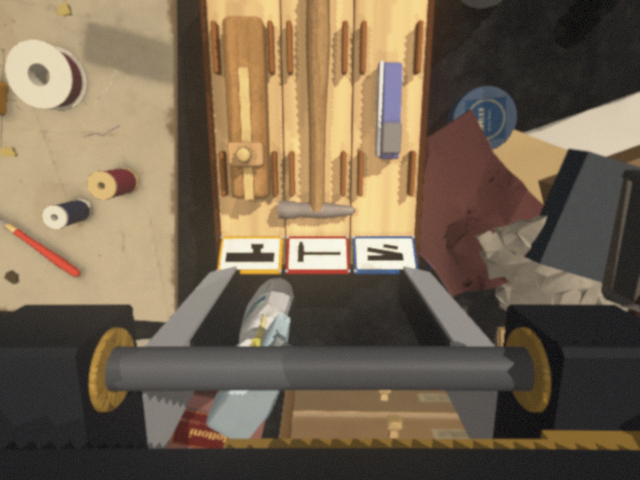

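All three tools are in their labelled slots between the ribs: jack at (245,108), hammer along col 317 with its head at (315,210) by the label, clamp at (389,110). The jar is out of this view, and nothing I can see has moved. Handing in.

```bash
python3 -c "
from plant import robot
print(robot.finish_job())"
```

```text
the job is handed in; nothing more can be done
None
```

The clamp, the jack and the hammer (head at the label end) are each in their own labelled slot, and the job was handed in after about 24 s of the 64 s allowed, with no verdict shown.

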